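# Set the bleed valve of the pressure-test block

### The arm

A 6-joint arm with a two-finger parallel gripper is mounted at the origin on a cart in front of the work surface, level with it; the furniture and walls round the work are solid. World frame = base frame: x ahead of the robot, y to its left, z up, the work surface at z = 0. Lengths are in m, angles in rad, forces in N, time in s.
With the tool pointing down it reaches from about 0.375 to 0.975 m from the base axis. Payload 3.8 kg.
Tool frame: the origin (TCP) lies at the very end of the fingers, on their centre line; the grasp point (between the pads) lies 19 mm behind it; z points along the fingers, y is the line along which they close (so a half turn about z gives the same grasp; the last joint's range is limited). The gripper opens to 85 mm and grips with 20 to 120 N. Pads are 22 mm wide; open, the fingers measure 114 mm over their backs; the gripper's body (76 mm by 85 mm) begins 54 mm behind the grasp point. The pads swing forward as they close: fully open they stand 13 mm farther back than shut.
Start: joints at [-1.317, 0.264, 1.604, -0, 1.274, -0.037], TCP at [0.194, -0.647, 0.231] pointing down, gripper open.
Joint ranges: [-2.63, 2.63], [-0.94, 2.18], [0.31, 2.57], [-1.31, 4.45], [0, 2.66], [-2.55, 2.55]. Speed limits (rad/s): [2.57, 2.57, 3.14, 3.14, 3.14, 3.14].

### API

Orientations are given as a rotation vector (axis times angle).
In Python, from workcell import read_state, read_camera, calibration, finish_job gives the robot as it stands.
- The arm moves only by the tool step_arm, never from a script. Its argument "commands" is a list of rows, each an object of numbers: "fingers": the gripper's target within -1 to 1 (shut at 1, half-way at 0, fully open at -1); "dx", "dy", "dz": the shift along the tool's x, y, z in m; "roll": the turn about the tool's z in degrees. In form: [{"fingers": .., "dx": .., "dy": .., "dz": .., "roll": ..}, ...]. A call has 1 to 8 rows; each row is the pose to reach, as a shift and turn from the pose commanded when the call began, along the tool's axes at that moment; what a row does not reach only later rows make up. A row lasts 1/8 s, in which the tool goes at most 62.5 mm and 10.7 degrees, less where a joint would pass 70% of its speed; a pose out of reach is approached as far as the arm can. A call with a gripper value outside its range is refused whole. The fingers move at their own pace and stop on an object; "squeeze" is the grip in N (left out, the last holds). Time passes only in rows, so rows that repeat a pose let the fingers close. It gives the time, the measured TCP pose, the force, the opening and the grip force at its end, in the units of the state.
- read_state(): the state, without advancing time (a new reading comes with each control period).
- read_camera(name): name is "side" or "top"; returns (picture, depth): 400x640x3 uint8, blue, green, red; 400x640 float32, m along the optical axis (not along the pixel's ray), 0 where there is no reading.
- calibration(name): a dict with "intrinsics" (3x3 intrinsics, pixels), "world_to_cam" (4x4, takes a point from world to camera coordinates). Camera axes: x right, y up, looking along -z (the intrinsics and any distortion apply to the point x, -y, -z); pixel columns grow to the right and rows downward; lengths in m; the calibration is good to about 2 mm. A picture is of the moment at which its call begins. calibration takes no time and is no camera call.
- finish_job(): hands the job in; it is judged then, once.
The state is a dict: "time": time; "q": joint angles; "joint_vel": joint speeds; "joint_torque": joint torques, N m; "tool_pos": TCP position; "tcp_rot": TCP orientation; "wrist_force": force on the tool from outside, world axes, zero at the start; "torque": the same for the moment, N m; "width": opening from 0.0 (shut) to 1.0 (fully open); "grip_force": force on a finger pad.
Only numpy, scipy, OpenCV 4.12 (cv2) and the standard library are available. Lean on these libraries where they do the work, as an engineer would, in place of code of your own. Each camera call takes 0.05 s, during which the arm holds its last target. There are 200 camera calls.

### The job

Vent the pressure-test block by pushing its sprung vent plunger all the way down for a moment and letting it come back up. Then turn the handwheel clockwise by its crank handle until the valve is closed against its stop, and back it off exactly two full turns. Finish with the gripper still holding the crank handle there, so that the stem cannot turn while I do up the lock nut; leave the bolt, the bushing and the spring on the drip plate where they lie.

Things in the scene. Friction and masses are not known exactly. Their poses are not given: they have to be found in the camera images.
- test_block: fixed pressure-test block: an aluminium bar (50 x 230 x 45 mm) on a dark steel drip plate (150 x 280 x 6 mm, long side along its y) on the bench, a round dial gauge on its front. Origin: centre of the underside of the plate; z up, front (gauge) faces its -x. It stands in different places, turned up to 35 degrees. The handwheel is at its +y end, the vent plunger at its -y end, 145 mm apart; nothing between them is higher than 53 mm
- valve_wheel (a joint): turn of the handwheel, rad, about the vertical: 0 = closed, against the hard stop; it grows as the wheel is turned anticlockwise seen from above (opening), 6.283 to a turn, hard stop at 22. Starts between 1.2 and 4.2. At 0 the crank handle points along the block's -x from the wheel centre. The wheel stays where it is left; the gland rubs with 0.15 Nm (3 N at the handle). The wheel does not rise or sink as it turns
- wheel_centre (a point): centre of the handwheel on its vertical axis, in the plane of the rim, 88 mm above the bench; the block's (10, 65) mm. The dark three-spoked wheel has its rim circle at radius 50 mm (rim bar 13 mm thick, its top 95 mm above the bench); a hub nut in the middle reaches up to 101 mm
- crank_handle: black upright crank handle on the rim of the handwheel, a cylinder 20 mm across and 50 mm tall, 50 mm from the wheel axis, turning freely on its own pin (so it may be held at a fixed gripper angle while it goes round). Origin: on its axis at its lower end, 98 mm above the bench; z up; its top is 148 mm above the bench. Its own yaw means nothing
- vent_plunger (a joint): how far the vent plunger is pushed down, m: 0 = up, 0.012 = bottom of the stroke (hard stop). A spring brings it back up; it takes 3 N to start and 8 N at the bottom
- plunger_top (a point): centre of the top of the vent plunger, a steel button 28 mm across, 87 mm above the bench when up, 75 mm when fully down; it is pressed straight down
- hex_bolt: loose bolt, 18 x 68 x 20 mm, lying along its y on the drip plate in front of the plunger; to be left alone. Origin: centre of its underside
- bronze_bushing: loose bronze bushing, 38 mm across, 18 mm high, on the drip plate in front of the wheel; to be left alone. Origin: centre of its underside
- return_spring: loose coil spring, 24 x 48 x 24 mm, lying along its y on the drip plate behind the block; to be left alone. Origin: centre of its underside

How it is judged:
On the way, in this order (a step that is already met when the one before it is completed fails the run):
1. the vent plunger is pushed all the way down (to within 1.5 mm of the bottom, for 0.1 s) (value of joint vent_plunger above 0.0105 m), for 0.1 s.
2. the vent plunger is back up and the valve is closed against its stop (within 0.08 rad, for 0.1 s) (value of joint valve_wheel below 0.08 rad and value of joint vent_plunger below 0.002 m), for 0.1 s.
At the end, for the whole second after the job is handed in: the handwheel stands still two full turns open from its closed stop (12.57 rad, 0.3 rad or 17 degrees either way), the vent plunger is up, and the gripper holds the crank handle (more than 2 N on it, grasp point within 20 mm of the handle's axis, seen from above) (value of joint valve_wheel between 12.266 and 12.866 rad and velocity of joint valve_wheel between -0.1 and 0.1 rad/s and value of joint vent_plunger below 0.002 m and contact force between the fingers and crank_handle above 2 N and horizontal distance between the grasp point and crank_handle below 0.02 m); the arm keeps its last pose, push and grip.
It fails at once if the bolt, the bushing or the spring is moved more than 20 mm (distance of any of hex_bolt, bronze_bushing, return_spring from where it was at the start of the episode above 0.02 m).
It also fails if it takes over 72 s, if anything falls off the work surface, if the arm or the gripper's body presses on something with over 40 N, if the wrist force passes 120 N, or if a joint passes its speed limit or range.

## Working session

There is one attempt and no reset: what is moved stays moved. The work goes in short steps, Python scripts to look and compute and a tool call to move; the robot and the scene stay as the last step left them, time stands still between calls to the robot, and variables do not carry over. Pictures are saved under pics/ and viewed, at most 10 in all, crops included, and the job is handed in when it is done.

Besides the shell and the picture viewer there is one more tool, called after "Emit:" as name(argument=value, ...), one argument or row to a line, values as JSON. step_arm: Moves the arm, as the interface text tells. Its arguments: {"type":"object","properties":{"commands":{"type":"array","items":{"type":"object","properties":{"fingers":{"type":"number"},"dx":{"type":"number"},"dy":{"type":"number"},"dz":{"type":"number"},"roll":{"type":"number"}}}},"squeeze":{"type":"number"}},"required":["commands"]}

```bash
mkdir -p pics; cat > h.py <<'E'
import numpy as np, cv2
from workcell import *
def pt(name,u,v,d):
    c=calibration(name);K=np.array(c['intrinsics']);T=np.array(c['world_to_cam'])
    p=np.array([(u-K[0,2])/K[0,0]*d,-(v-K[1,2])/K[1,1]*d,-d,1.])
    return (np.linalg.inv(T)@p)[:3]
def cloud(name,D):
    c=calibration(name);K=np.array(c['intrinsics']);T=np.linalg.inv(np.array(c['world_to_cam']))
    v,u=np.mgrid[:D.shape[0],:D.shape[1]]
    P=np.stack([(u-K[0,2])/K[0,0]*D,-(v-K[1,2])/K[1,1]*D,-D,np.ones_like(D)],-1)
    return (P@T.T)[...,:3]
E
python3 - <<'E'
from h import *
for n in('top','side'):
    I,D=read_camera(n); cv2.imwrite(f'pics/{n}0.png',I); np.save(f'{n}0.npy',D); c=calibration(n); print(c); 
s=read_state(); print(s)
E
```

```text
{'intrinsics': array([[408.80225798,   0.        , 313.08597718],
       [  0.        , 408.80225798, 196.65937367],
       [  0.        ,   0.        ,   1.        ]]), 'world_to_cam': array([[-1.71491110e-03, -9.99949346e-01,  9.91785888e-03,
        -1.52434059e-01],
       [ 9.90931008e-01, -3.66703141e-04,  1.34371142e-01,
        -5.42296289e-01],
       [-1.34360698e-01,  1.00583485e-02,  9.90881442e-01,
        -8.47550984e-01],
       [ 0.00000000e+00,  0.00000000e+00,  0.00000000e+00,
         1.00000000e+00]])}
{'intrinsics': array([[450.18251831,   0.        , 316.30877591],
       [  0.        , 450.18251831, 195.96158615],
       [  0.        ,   0.        ,   1.        ]]), 'world_to_cam': array([[ 0.91758952, -0.39695196, -0.02141554, -0.57068063],
       [ 0.21393981,  0.44770072,  0.86821301, -0.13307528],
       [-0.3350511 , -0.80124479,  0.49572931, -0.82408013],
       [ 0.        ,  0.        ,  0.        ,  1.        ]])}
{'time': 0.1, 'q': array([-1.31687435e+00,  2.64686996e-01,  1.60522167e+00, -2.37124947e-07,
        1.27371194e+00, -3.68999911e-02]), 'joint_vel': array([ 0.00139103, -0.00125173, -0.00274387, -0.00052375, -0.00203675,
       -0.0005496 ]), 'joint_torque': array([-7.37548680e-05, -5.16706645e+01, -3.68588984e+01,  6.94700429e-05,
        6.31670919e-03, -3.52664142e-05]), 'tool_pos': array([ 0.19338283, -0.64602179,  0.23008886]), 'tcp_rot': array([-3.10644291e+00, -4.54921895e-01,  3.45115359e-04]), 'wrist_force': array([0.06715381, 0.06168354, 1.00935471]), 'torque': array([-0.01377899, -0.04286437,  0.00694923]), 'grip_force': 0.0, 'width': 1.0035268122885053}
```

View pics/top0.png

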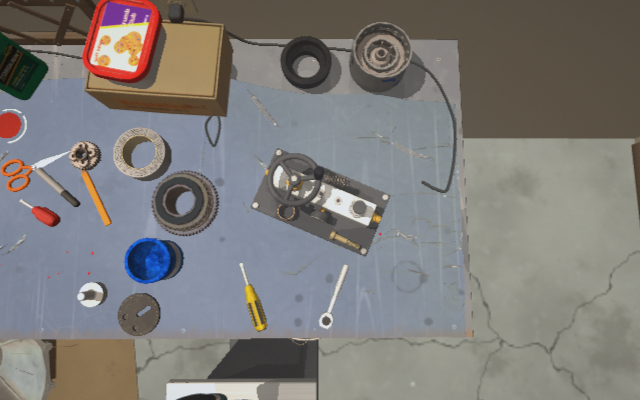

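View pics/side0.png

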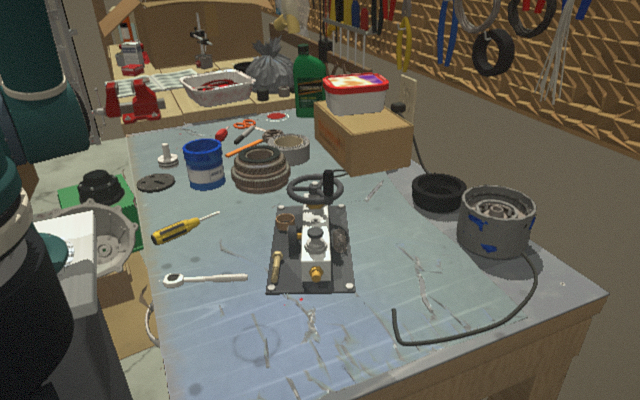

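The top view shows the wheel at about (296,179) and the plunger at (359,208). The side view shows the handle at (328,182). I'll take an enlarged crop and measure by depth.

```bash
python3 - <<'E'
from h import *
I=cv2.imread('pics/top0.png');J=cv2.imread('pics/side0.png')
a=cv2.resize(I[135:265,235:405],None,fx=4.5,fy=4.5,interpolation=cv2.INTER_CUBIC)
cv2.imwrite('pics/topc.png',a)
D=np.load('top0.npy');P=cloud('top',D)
Ds=np.load('side0.npy');Q=cloud('side',Ds)
for nm,X in(('top',P),('side',Q)):
    x=X.reshape(-1,3); m=(x[:,0]>.4)&(x[:,0]<.75)&(x[:,1]>-.4)&(x[:,1]<.05)
    x=x[m]
    for lo,hi in((.115,.16),(.088,.1),(.08,.088),(.003,.012)):
        y=x[(x[:,2]>lo)&(x[:,2]<hi)]
        print(nm,lo,hi,len(y),y.mean(0).round(4) if len(y) else '',np.median(y,0).round(4) if len(y) else '')
for u,v in((359,207),(358,206),(360,208),(319,173),(296,179)): print(u,v,P[v,u].round(4))
print(Q[182,328],Q[232,316])
E
```

```text
top 0.115 0.16 105 [ 0.5758 -0.1632  0.1424] [ 0.5751 -0.1633  0.146 ]
top 0.088 0.1 1248 [ 0.5699 -0.1126  0.0931] [ 0.5685 -0.1093  0.0931]
top 0.08 0.088 148 [ 0.5403 -0.2034  0.0862] [ 0.5186 -0.2438  0.0867]
top 0.003 0.012 6138 [ 0.5411 -0.1808  0.0054] [ 0.5233 -0.1884  0.0052]
side 0.115 0.16 215 [ 0.576  -0.1681  0.1347] [ 0.574  -0.1714  0.1346]
side 0.088 0.1 1027 [ 0.5648 -0.13    0.0936] [ 0.561  -0.1276  0.0941]
side 0.08 0.088 203 [ 0.5613 -0.1576  0.0857] [ 0.5523 -0.1663  0.0864]
side 0.003 0.012 11674 [ 0.5505 -0.2229  0.0052] [ 0.5362 -0.2462  0.0041]
359 207 [ 0.5144 -0.2464  0.084 ]
358 206 [ 0.5158 -0.2436  0.0902]
360 208 [ 0.512  -0.248   0.0875]
319 173 [ 0.5729 -0.1633  0.1469]
296 179 [ 0.5693 -0.118   0.1021]
[ 0.57260379 -0.17418576  0.13098257] [ 0.51315849 -0.25497681  0.08939274]
```

View pics/topc.png

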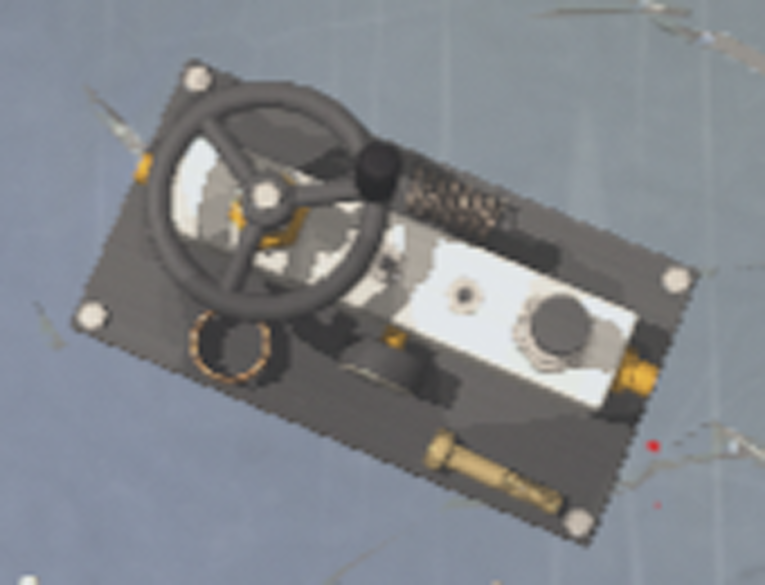

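The crop shows the hub nut at (293.9,178.3), the handle top at (319.2,172.8) and the plunger at (359.4,207.2) in full-image pixels.

```bash
cat >> h.py <<'E'
def ray(name,u,v,z):
    a=pt(name,u,v,.3);b=pt(name,u,v,1.);return a+(b-a)*(z-a[2])/(b[2]-a[2])
E
python3 - <<'E'
from h import *
from scipy.optimize import least_squares
f=lambda x,y,z:ray('top',235+x/4.5-.39,135+y/4.5-.39,z)
hub=f(265,195,.101);pl=f(560,325,.087);hd=f(379,170,.148)
print('hub',hub,'pl',pl,'hd',hd,'dist',np.linalg.norm(hub-pl),np.linalg.norm((hd-hub)[:2]))
P=cloud('top',np.load('top0.npy')).reshape(-1,3)
m=(P[:,2]>.089)&(P[:,2]<.098)&(np.hypot(*(P[:,:2]-hub[:2]).T)<.065)&(np.hypot(*(P[:,:2]-hub[:2]).T)>.035)
r=least_squares(lambda p:np.hypot(P[m,0]-p[0],P[m,1]-p[1])-.05,hub[:2],loss='soft_l1',f_scale=.004);print('rim c',r.x,m.sum())
cs=[f(x,y,.008) for x,y in((197,78),(92,317),(579,521),(678,279))];print(np.array(cs).round(4),np.mean(cs,0))
d=((cs[0]-cs[3])+(cs[1]-cs[2]))[:2];print('y axis',np.degrees(np.arctan2(d[1],d[0])), 'from hub-pl',np.degrees(np.arctan2(*(hub-pl)[1::-1])))
yaw=np.arctan2(d[1],d[0])-np.pi/2
for c in (r.x,hub[:2]):
    e=hd[:2]-c;print('valve',(np.arctan2(e[1],e[0])-(yaw+np.pi))%(2*np.pi), 'yaw',yaw)
from scipy.spatial.transform import Rotation as R
print(R.from_rotvec(read_state()['tcp_rot']).as_matrix().round(3))
E
```

```text
hub [ 0.57165746 -0.11286999  0.101     ] pl [ 0.51445395 -0.24612754  0.087     ] hd [ 0.57384301 -0.16291742  0.148     ] dist 0.14569082457886567 0.0500951368737372
rim c [ 0.57103275 -0.1140994 ] 905
[[ 0.6485 -0.0747  0.008 ]
 [ 0.5273 -0.024   0.008 ]
 [ 0.4268 -0.2636  0.008 ]
 [ 0.5462 -0.3151  0.008 ]] [ 0.53718781 -0.16934281  0.008     ]
y axis 67.08314564453164 from hub-pl 66.76758901045422
valve 2.028273527307511 yaw -0.39997456270292586
valve 2.0144126991498243 yaw -0.39997456270292586
[[ 0.958  0.287 -0.001]
 [ 0.287 -0.958  0.002]
 [ 0.    -0.002 -1.   ]]
```

Emit:
step_arm(
  commands=[
    {"fingers": 1,"dx": 0.42,"dy": -0.29,"dz": 0.05,"roll": 16.7},
    {"fingers": 1,"dx": 0.42,"dy": -0.29,"dz": 0.05,"roll": 16.7},
    {"fingers": 1,"dx": 0.42,"dy": -0.29,"dz": 0.05,"roll": 16.7},
    {"fingers": 1,"dx": 0.42,"dy": -0.29,"dz": 0.05,"roll": 16.7},
    {"fingers": 1,"dx": 0.42,"dy": -0.29,"dz": 0.05,"roll": 16.7},
    {"fingers": 1,"dx": 0.42,"dy": -0.29,"dz": 0.05,"roll": 16.7},
    {"fingers": 1,"dx": 0.42,"dy": -0.29,"dz": 0.05,"roll": 16.7},
    {"fingers": 1,"dx": 0.42,"dy": -0.29,"dz": 0.05,"roll": 16.7},
  ],
  squeeze=60,
)

```text
time: 1.1
tool_pos: [0.5055, -0.2565, 0.182]
tcp_rot: [-3.142, 0.001, 0.0]
wrist_force: [1.3, -1.2, -0.1]
width: -0.001
grip_force: 0.0
```

Emit:
step_arm(
  commands=[
    {"fingers": 1,"dx": 0.005,"dy": -0.006,"dz": 0.06},
    {"fingers": 1,"dx": 0.005,"dy": -0.006,"dz": 0.08},
    {"fingers": 1,"dx": 0.005,"dy": -0.006,"dz": 0.08},
  ],
)

```text
invalid input
```

Emit:
step_arm(
  commands=[
    {"fingers": 1,"dx": 0.005,"dy": -0.006,"dz": 0.06,"roll": 0},
    {"fingers": 1,"dx": 0.005,"dy": -0.006,"dz": 0.08,"roll": 0},
    {"fingers": 1,"dx": 0.005,"dy": -0.006,"dz": 0.08,"roll": 0},
  ],
  squeeze=60,
)

```text
time: 1.48
tool_pos: [0.5077, -0.2508, 0.0996]
tcp_rot: [-3.139, -0.0, 0.008]
wrist_force: [-0.2, -0.5, 0.7]
width: 0.002
grip_force: 0.0
```

Emit:
step_arm(
  commands=[
    {"fingers": 1,"dx": 0.0065,"dy": -0.005,"dz": 0.005,"roll": 0},
    {"fingers": 1,"dx": 0.0065,"dy": -0.005,"dz": 0.015,"roll": 0},
    {"fingers": 1,"dx": 0.0065,"dy": -0.005,"dz": 0.022,"roll": 0},
    {"fingers": 1,"dx": 0.0065,"dy": -0.005,"dz": 0.026,"roll": 0},
    {"fingers": 1,"dx": 0.0065,"dy": -0.005,"dz": 0.026,"roll": 0},
    {"fingers": 1,"dx": 0.0065,"dy": -0.005,"dz": 0.026,"roll": 0},
  ],
  squeeze=60,
)

```text
time: 2.22
tool_pos: [0.5176, -0.2481, 0.0781]
tcp_rot: [3.14, -0.002, 0.005]
wrist_force: [0.1, 0.8, 5.8]
width: 0.002
grip_force: 3.2
```

Emit:
step_arm(
  commands=[
    {"fingers": 1,"dx": -0.002,"dy": -0.002,"dz": 0.004,"roll": 0},
    {"fingers": 1,"dx": -0.002,"dy": -0.002,"dz": 0.006,"roll": 0},
    {"fingers": 1,"dx": -0.002,"dy": -0.002,"dz": 0.006,"roll": 0},
  ],
  squeeze=60,
)

```text
time: 2.6
tool_pos: [0.5175, -0.2479, 0.0749]
tcp_rot: [3.137, -0.001, 0.011]
wrist_force: [-1.7, -1.5, 17.3]
width: 0.002
grip_force: 8.1
```

Emit:
step_arm(
  commands=[
    {"fingers": 1,"dx": 0,"dy": 0,"dz": 0.002,"roll": 0},
    {"fingers": 1,"dx": 0,"dy": 0,"dz": 0.002,"roll": 0},
    {"fingers": 1,"dx": 0,"dy": 0,"dz": -0.05,"roll": 0},
    {"fingers": 0,"dx": 0,"dy": 0,"dz": -0.11,"roll": 0},
    {"fingers": -0.2,"dx": 0.03,"dy": -0.042,"dz": -0.11,"roll": 0},
    {"fingers": -0.2,"dx": 0.057,"dy": -0.084,"dz": -0.11,"roll": 0},
    {"fingers": -0.2,"dx": 0.057,"dy": -0.084,"dz": -0.11,"roll": 0},
    {"fingers": -0.2,"dx": 0.057,"dy": -0.084,"dz": -0.11,"roll": 0},
  ],
  squeeze=60,
)

```text
time: 3.6
tool_pos: [0.5706, -0.1616, 0.1799]
tcp_rot: [3.141, 0.0, -0.003]
wrist_force: [0.6, 0.4, -0.6]
width: 0.597
grip_force: 0.0
```

```bash
python3 - <<'E'
from h import *
s=read_state();print(s['tool_pos'],s['width'],s['q'])
I,D=read_camera('side');cv2.imwrite('pics/side1.png',cv2.resize(I[100:300,200:440],None,fx=3,fy=3,interpolation=cv2.INTER_CUBIC))
E
```

```text
[ 0.570561   -0.16158241  0.17989536] 0.5973113026864048 [-3.17514570e-01  1.48759458e-01  1.83893725e+00 -8.57652649e-04
  1.15542978e+00  1.25354724e+00]
```

View pics/side1.png

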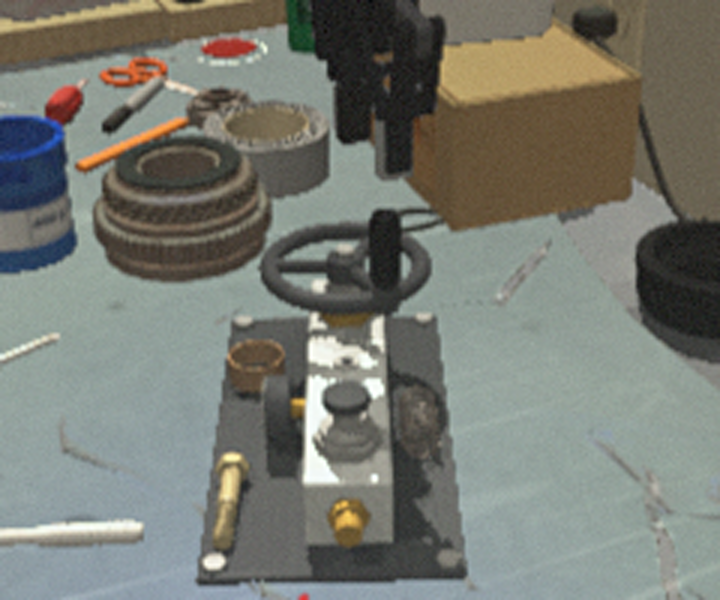

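The open fingers are above the handle (crop 385,245) and the plunger is back up (345,400). I'll lower and grasp.

Emit:
step_arm(
  commands=[
    {"fingers": -0.2,"dx": 0.003,"dy": 0.0015,"dz": 0.03,"roll": 0},
    {"fingers": -0.2,"dx": 0.003,"dy": 0.0015,"dz": 0.07,"roll": 0},
    {"fingers": -0.2,"dx": 0.003,"dy": 0.0015,"dz": 0.07,"roll": 0},
    {"fingers": 1,"dx": 0.003,"dy": 0.0015,"dz": 0.07,"roll": 0},
    {"fingers": 1,"dx": 0.003,"dy": 0.0015,"dz": 0.07,"roll": 0},
    {"fingers": 1,"dx": 0.003,"dy": 0.0015,"dz": 0.07,"roll": 0},
    {"fingers": 1,"dx": 0.003,"dy": 0.0015,"dz": 0.07,"roll": 0},
  ],
  squeeze=60,
)

```text
time: 4.53
tool_pos: [0.5756, -0.1633, 0.1129]
tcp_rot: [3.14, -0.001, 0.005]
wrist_force: [-2.0, 0.5, 6.9]
width: 0.212
grip_force: 59.2
```

```bash
cat > arc.py <<'E'
import numpy as np,sys
p0,*ps=np.radians([float(a) for a in sys.argv[1:]])
for p in ps:
    print('%.0f dx %.4f dy %.4f'%(np.degrees(p),.05*(np.cos(p)-np.cos(p0)),-.05*(np.sin(p)-np.sin(p0))))
E
python3 arc.py 272.8 258 242 225 208 191 174 162
```

```text
258 dx -0.0128 dy -0.0010
242 dx -0.0259 dy -0.0058
225 dx -0.0378 dy -0.0146
208 dx -0.0466 dy -0.0265
191 dx -0.0515 dy -0.0404
174 dx -0.0522 dy -0.0552
162 dx -0.0500 dy -0.0654
```

Emit:
step_arm(
  commands=[
    {"fingers": 1,"dx": -0.013,"dy": -0.001,"dz": 0,"roll": 0},
    {"fingers": 1,"dx": -0.026,"dy": -0.006,"dz": 0,"roll": 0},
    {"fingers": 1,"dx": -0.038,"dy": -0.0145,"dz": 0,"roll": 0},
    {"fingers": 1,"dx": -0.0465,"dy": -0.0265,"dz": 0,"roll": 0},
    {"fingers": 1,"dx": -0.0515,"dy": -0.0405,"dz": 0,"roll": 0},
    {"fingers": 1,"dx": -0.052,"dy": -0.055,"dz": 0,"roll": 0},
    {"fingers": 1,"dx": -0.05,"dy": -0.0655,"dz": 0,"roll": 0},
    {"fingers": 1,"dx": -0.05,"dy": -0.0655,"dz": 0,"roll": 0},
  ],
  squeeze=60,
)

```text
time: 5.52
tool_pos: [0.5226, -0.0965, 0.1128]
tcp_rot: [-3.141, -0.0, 0.005]
wrist_force: [-9.7, 3.0, 15.2]
width: 0.214
grip_force: 61.3
```

```bash
cat > chk.py <<'E'
from h import *
s=read_state();p=s['tool_pos'];e=p[:2]-np.array([.5713,-.1135])
ph=np.degrees(np.arctan2(e[1],e[0]))%360
print('phi',ph,'r',np.hypot(*e),'theta mod',np.radians(ph-157.1)%(2*np.pi),s['wrist_force'],s['grip_force'],s['tool_pos'],s['time'])
E
python3 chk.py; python3 arc.py 162 157 152 147 142
```

```text
phi 160.78298572787 r 0.051550595096820834 theta mod 0.06428022725529146 [-9.70218635  3.01522172 15.16353877] 61.340779876336455 [ 0.52262187 -0.09653227  0.11275714] 5.525
157 dx 0.0015 dy -0.0041
152 dx 0.0034 dy -0.0080
147 dx 0.0056 dy -0.0118
142 dx 0.0082 dy -0.0153
```

Emit:
step_arm(
  commands=[
    {"fingers": 1,"dx": 0.0015,"dy": -0.004,"dz": -0.002,"roll": 0},
    {"fingers": 1,"dx": 0.0035,"dy": -0.008,"dz": -0.002,"roll": 0},
    {"fingers": 1,"dx": 0.0035,"dy": -0.008,"dz": -0.002,"roll": 0},
  ],
  squeeze=60,
)

```text
time: 5.9
tool_pos: [0.5237, -0.0936, 0.1129]
tcp_rot: [3.133, 0.003, -0.013]
wrist_force: [-12.2, -15.0, 9.1]
width: 0.216
grip_force: 60.6
```

```bash
python3 chk.py
```

```text
phi 157.36621693076034 r 0.05161220969746475 theta mod 0.004646361966321889 [-12.22813454 -14.96984522   9.08058504] 60.59059445527964 [ 0.52366278 -0.09363758  0.11287691] 5.9
```

Emit:
step_arm(
  commands=[
    {"fingers": 1,"dx": 0,"dy": 0,"dz": 0,"roll": 0},
    {"fingers": 1,"dx": 0,"dy": 0,"dz": 0,"roll": 0},
  ],
  squeeze=60,
)

```text
time: 6.15
tool_pos: [0.5237, -0.0936, 0.1129]
tcp_rot: [3.134, 0.002, -0.013]
wrist_force: [-12.3, -14.7, 8.9]
width: 0.219
grip_force: 60.6
```

```bash
python3 chk.py; for s in 152 272 32; do echo; python3 arc.py $s $(seq $((s+15)) 15 $((s+120))); done
```

```text
phi 157.37922553703314 r 0.05161612710485854 theta mod 0.004873404976877683 [-12.25533202 -14.66923041   8.94296823] 60.57985430845292 [ 0.52365466 -0.09364689  0.11286015] 6.15

167 dx -0.0046 dy 0.0122
182 dx -0.0058 dy 0.0252
197 dx -0.0037 dy 0.0381
212 dx 0.0017 dy 0.0500
227 dx 0.0100 dy 0.0600
242 dx 0.0207 dy 0.0676
257 dx 0.0329 dy 0.0722
272 dx 0.0459 dy 0.0734

287 dx 0.0129 dy -0.0022
302 dx 0.0248 dy -0.0076
317 dx 0.0348 dy -0.0159
332 dx 0.0424 dy -0.0265
347 dx 0.0470 dy -0.0387
362 dx 0.0482 dy -0.0517
377 dx 0.0461 dy -0.0646
392 dx 0.0407 dy -0.0765

47 dx -0.0083 dy -0.0101
62 dx -0.0189 dy -0.0177
77 dx -0.0312 dy -0.0222
92 dx -0.0441 dy -0.0235
107 dx -0.0570 dy -0.0213
122 dx -0.0689 dy -0.0159
137 dx -0.0790 dy -0.0076
152 dx -0.0865 dy 0.0030
```

Emit:
step_arm(
  commands=[
    {"fingers": 1,"dx": -0.0045,"dy": 0.012,"dz": 0,"roll": 0},
    {"fingers": 1,"dx": -0.006,"dy": 0.025,"dz": 0,"roll": 0},
    {"fingers": 1,"dx": -0.0035,"dy": 0.038,"dz": 0,"roll": 0},
    {"fingers": 1,"dx": 0.0015,"dy": 0.05,"dz": 0,"roll": 0},
    {"fingers": 1,"dx": 0.01,"dy": 0.06,"dz": 0,"roll": 0},
    {"fingers": 1,"dx": 0.0205,"dy": 0.0675,"dz": 0,"roll": 0},
    {"fingers": 1,"dx": 0.033,"dy": 0.072,"dz": 0,"roll": 0},
    {"fingers": 1,"dx": 0.046,"dy": 0.0735,"dz": 0,"roll": 0},
  ],
  squeeze=60,
)

```text
time: 7.15
tool_pos: [0.5727, -0.1636, 0.1129]
tcp_rot: [3.141, -0.002, -0.003]
wrist_force: [-3.8, 2.1, 4.7]
width: 0.218
grip_force: 60.2
```

```bash
python3 chk.py
```

```text
phi 271.6350532153155 r 0.05015668694519413 theta mod 1.9990137875541736 [-3.76406994  2.13187809  4.69836606] 60.21540588873904 [ 0.57273113 -0.16363627  0.11292441] 7.15
```

Tracking well; I'll continue.

Emit:
step_arm(
  commands=[
    {"fingers": 1,"dx": 0.013,"dy": -0.002,"dz": 0,"roll": 0},
    {"fingers": 1,"dx": 0.025,"dy": -0.0075,"dz": 0,"roll": 0},
    {"fingers": 1,"dx": 0.035,"dy": -0.016,"dz": 0,"roll": 0},
    {"fingers": 1,"dx": 0.0425,"dy": -0.0265,"dz": 0,"roll": 0},
    {"fingers": 1,"dx": 0.047,"dy": -0.0385,"dz": 0,"roll": 0},
    {"fingers": 1,"dx": 0.048,"dy": -0.0515,"dz": 0,"roll": 0},
    {"fingers": 1,"dx": 0.046,"dy": -0.0645,"dz": 0,"roll": 0},
    {"fingers": 1,"dx": 0.0405,"dy": -0.0765,"dz": 0,"roll": 0},
  ],
  squeeze=60,
)

```text
time: 8.15
tool_pos: [0.6127, -0.0879, 0.1129]
tcp_rot: [3.137, 0.002, -0.006]
wrist_force: [-10.0, -10.2, 8.3]
width: 0.213
grip_force: 60.5
```

```bash
python3 chk.py
```

```text
phi 31.72695911553692 r 0.04864000372207374 theta mod 4.0950129505082415 [ -9.97691128 -10.16085124   8.34082618] 60.528938634047336 [ 0.61267142 -0.08792159  0.11286148] 8.15
```

Emit:
step_arm(
  commands=[
    {"fingers": 1,"dx": -0.0115,"dy": -0.009,"dz": 0,"roll": 0},
    {"fingers": 1,"dx": -0.022,"dy": -0.0165,"dz": 0,"roll": 0},
    {"fingers": 1,"dx": -0.034,"dy": -0.021,"dz": 0,"roll": 0},
    {"fingers": 1,"dx": -0.047,"dy": -0.0225,"dz": 0,"roll": 0},
    {"fingers": 1,"dx": -0.06,"dy": -0.0205,"dz": 0,"roll": 0},
    {"fingers": 1,"dx": -0.072,"dy": -0.015,"dz": 0,"roll": 0},
    {"fingers": 1,"dx": -0.082,"dy": -0.0065,"dz": 0,"roll": 0},
    {"fingers": 1,"dx": -0.0895,"dy": 0.004,"dz": 0,"roll": 0},
  ],
  squeeze=60,
)

```text
time: 9.15
tool_pos: [0.5249, -0.0904, 0.113]
tcp_rot: [-3.141, 0.002, -0.003]
wrist_force: [7.7, -0.1, -1.0]
width: 0.215
grip_force: 59.6
```

```bash
python3 chk.py
```

```text
phi 153.54214096734904 r 0.051794957643247215 theta mod 6.221088952738007 [ 7.70551447 -0.11532278 -0.98303189] 59.5860485220328 [ 0.52492993 -0.0904233   0.11295403] 9.15
```

Emit:
step_arm(
  commands=[
    {"fingers": 1,"dx": -0.0045,"dy": 0.012,"dz": 0,"roll": 0},
    {"fingers": 1,"dx": -0.006,"dy": 0.025,"dz": 0,"roll": 0},
    {"fingers": 1,"dx": -0.0035,"dy": 0.038,"dz": 0,"roll": 0},
    {"fingers": 1,"dx": 0.0015,"dy": 0.05,"dz": 0,"roll": 0},
    {"fingers": 1,"dx": 0.01,"dy": 0.06,"dz": 0,"roll": 0},
    {"fingers": 1,"dx": 0.0205,"dy": 0.0675,"dz": 0,"roll": 0},
    {"fingers": 1,"dx": 0.033,"dy": 0.072,"dz": 0,"roll": 0},
    {"fingers": 1,"dx": 0.046,"dy": 0.0735,"dz": 0,"roll": 0},
  ],
  squeeze=60,
)

```text
time: 10.15
tool_pos: [0.5685, -0.1638, 0.1128]
tcp_rot: [-3.14, 0.002, 0.008]
wrist_force: [-3.1, 2.4, 8.7]
width: 0.214
grip_force: 60.7
```

Emit:
step_arm(
  commands=[
    {"fingers": 1,"dx": 0.013,"dy": -0.002,"dz": 0,"roll": 0},
    {"fingers": 1,"dx": 0.025,"dy": -0.0075,"dz": 0,"roll": 0},
    {"fingers": 1,"dx": 0.035,"dy": -0.016,"dz": 0,"roll": 0},
    {"fingers": 1,"dx": 0.0425,"dy": -0.0265,"dz": 0,"roll": 0},
    {"fingers": 1,"dx": 0.047,"dy": -0.0385,"dz": 0,"roll": 0},
    {"fingers": 1,"dx": 0.048,"dy": -0.0515,"dz": 0,"roll": 0},
    {"fingers": 1,"dx": 0.046,"dy": -0.0645,"dz": 0,"roll": 0},
    {"fingers": 1,"dx": 0.0405,"dy": -0.0765,"dz": 0,"roll": 0},
  ],
  squeeze=60,
)

```text
time: 11.15
tool_pos: [0.6117, -0.087, 0.1129]
tcp_rot: [3.141, -0.001, 0.002]
wrist_force: [1.8, -3.8, 4.3]
width: 0.216
grip_force: 60.2
```

```bash
python3 chk.py
```

```text
phi 33.25423365539568 r 0.04828710215025538 theta mod 4.121668919810658 [ 1.791312   -3.7768646   4.30737457] 60.16370496538002 [ 0.61167988 -0.08702153  0.11289487] 11.15
```

Emit:
step_arm(
  commands=[
    {"fingers": 1,"dx": -0.0085,"dy": -0.01,"dz": 0,"roll": 0},
    {"fingers": 1,"dx": -0.019,"dy": -0.0175,"dz": 0,"roll": 0},
    {"fingers": 1,"dx": -0.031,"dy": -0.022,"dz": 0,"roll": 0},
    {"fingers": 1,"dx": -0.044,"dy": -0.0235,"dz": 0,"roll": 0},
    {"fingers": 1,"dx": -0.057,"dy": -0.0215,"dz": 0,"roll": 0},
    {"fingers": 1,"dx": -0.069,"dy": -0.016,"dz": 0,"roll": 0},
    {"fingers": 1,"dx": -0.079,"dy": -0.0075,"dz": 0,"roll": 0},
    {"fingers": 1,"dx": -0.0865,"dy": 0.003,"dz": 0,"roll": 0},
  ],
  squeeze=60,
)

```text
time: 12.15
tool_pos: [0.5249, -0.0905, 0.1129]
tcp_rot: [-3.141, 0.002, -0.003]
wrist_force: [7.9, 0.2, 2.7]
width: 0.215
grip_force: 60.0
```

Emit:
step_arm(
  commands=[
    {"fingers": 1,"dx": -0.001,"dy": 0.003,"dz": 0,"roll": 0},
    {"fingers": 1,"dx": -0.001,"dy": 0.003,"dz": 0,"roll": 0},
    {"fingers": 1,"dx": -0.001,"dy": 0.003,"dz": 0,"roll": 0},
  ],
  squeeze=60,
)

```text
time: 12.52
tool_pos: [0.5234, -0.0938, 0.1128]
tcp_rot: [3.141, -0.002, -0.0]
wrist_force: [2.4, -0.6, 5.5]
width: 0.213
grip_force: 60.5
```

```bash
python3 chk.py; python3 - <<'E'
from h import *
I,D=read_camera('top');cv2.imwrite('pics/top2.png',cv2.resize(I[120:270,225:415],None,fx=4,fy=4,interpolation=cv2.INTER_CUBIC))
I,D=read_camera('side');cv2.imwrite('pics/side2.png',cv2.resize(I[100:300,200:440],None,fx=3,fy=3,interpolation=cv2.INTER_CUBIC))
E
```

```text
phi 157.7122997243674 r 0.051817819544983226 theta mod 0.010686646199264946 [ 2.35533946 -0.63545685  5.45002393] 60.506703702849336 [ 0.52335343 -0.0938477   0.11284138] 12.525
```

View pics/side2.png

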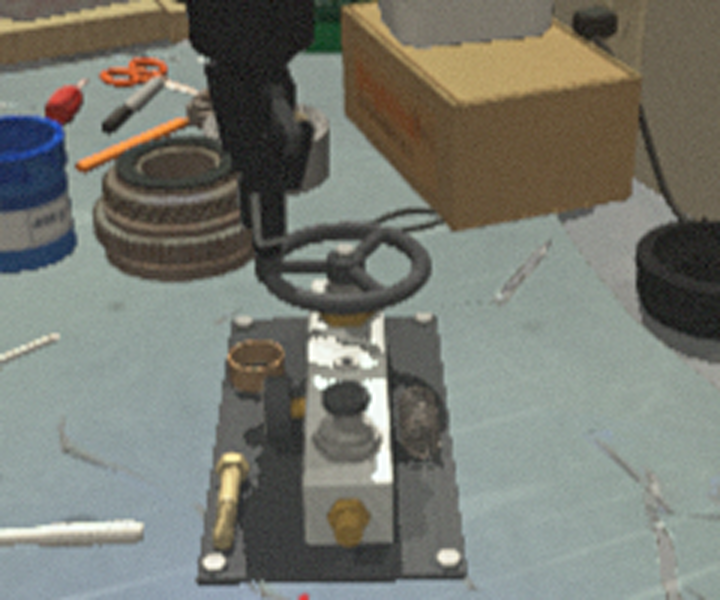

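The gripper holds the handle on the wheel's front (crop 270,240), back where it was at the stop. The plunger is up, and the loose bolt, bushing and spring haven't moved. I'll hand the job in after a short settle.

Emit:
step_arm(
  commands=[
    {"fingers": 1,"dx": 0,"dy": 0,"dz": 0,"roll": 0},
    {"fingers": 1,"dx": 0,"dy": 0,"dz": 0,"roll": 0},
  ],
  squeeze=60,
)

```text
time: 12.88
tool_pos: [0.5234, -0.0938, 0.1128]
tcp_rot: [3.141, -0.002, -0.0]
wrist_force: [3.6, -1.8, 6.7]
width: 0.212
grip_force: 60.5
```

```bash
python3 chk.py; python3 -c "from workcell import *; print(finish_job())"
```

```text
phi 157.6619001834739 r 0.05183871130213194 theta mod 0.00980700826917995 [ 3.60695038 -1.83486345  6.69603971] 60.510969415772706 [ 0.52335141 -0.09379759  0.11284336] 12.875
the job is handed in; nothing more can be done
None
```

The job is handed in at 12.9 s, with no verdict returned: I pushed the vent plunger to the bottom and it came back up, closed the valve against its stop, backed it off two full turns (within about 0.01 rad by arm position), and left the gripper holding the crank handle at about 60 N, with the bolt, bushing and spring untouched.

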